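# Fit the keyed drive gear on the honey extractor's gearbox

## Task

Refit the honey extractor's drive: take the gear with the oblong boss and the two keyways in its bore, put it boss up over the upright keyed shaft of the grey gearbox, and turn it until its keyways meet the shaft's keys and it drops fully home, flat on the flange. Let go of it there. Leave the other two wheels, the plain-bored gear and the belt pulley, where they lie.

Things in the scene. Friction and masses are not known exactly. Their poses are not given: they have to be found in the camera images.
- drive_gear: Steel gear to fit, boss up, 0.4-0.75 kg. Toothed disc 110 mm across, 12 mm thick; oblong boss from 12 to 45 mm above the underside, 46 mm along x by 36 mm along y (grip across the 36). Through all: a 24 mm square bore with two keyways along x, together a slot 36 mm (x) by 12 mm (y). A half turn makes no difference. Origin: centre of the underside, z up.
- gearbox: Fixed grey gearbox, 150 mm square, 46 high. Origin: centre of its underside, z: its upright shaft. The gear's underside comes to rest on the flange 50 mm above the origin. Shaft: round, 18 mm, top at 114 mm, last 14 mm tapering. Two opposite keys along +x and -x: 31 mm over both, 6 mm thick, tops at 70 mm. Turned wrongly the gear rests on the keys; within 10 degrees it passes.
- plain_gear: Bystander: smaller steel gear, 90 mm across, 12 mm thick, round boss 38 mm across reaching 38 mm high, plain round bore. Origin: centre of the underside.
- pulley: Bystander: steel belt pulley, 92 mm across, 22 mm thick, grooved rim, round boss 42 mm across reaching 38 mm high, plain round bore. Origin: centre of the underside.
Mind the look-alikes: they are no part of the job. What is shaped like the drive_gear but brown or green is not meant.

How it is judged:
At the end, for the whole second after the job is handed in: The drive gear sits boss up on the gearbox shaft, its underside within 4 mm of the flange, centred within 7 mm, level within about 4.5 degrees, its keyways over the keys (within 20 degrees), at rest and released (horizontal distance between drive_gear and gearbox below 0.007 m and z of drive_gear in the frame of gearbox below 0.054 m and angle between drive_gear's own z axis and vertical below 0.08 rad and angle between the x axis of drive_gear and the x axis of gearbox, either way round below 0.35 rad and linear speed of drive_gear below 0.02 m/s); the robot touches nothing.
It fails at once if the plain-bored gear is moved more than 40 mm (distance of plain_gear from where it was at the start of the episode above 0.04 m).
It fails at once if the belt pulley is moved more than 40 mm (distance of pulley from where it was at the start of the episode above 0.04 m).
It also fails if it takes over 42 s, if anything falls off the work surface, if the arm or the gripper's body presses on something with over 40 N, if the wrist force passes 120 N, or if a joint passes its speed limit or range.

## Robot

A 6-joint arm with a two-finger parallel gripper is mounted at the origin on the work surface. World frame = base frame: x ahead of the robot, y to its left, z up, the work surface at z = 0. Lengths are in m, angles in rad, forces in N, time in s.
With the tool pointing down it reaches from about 0.35 to 0.975 m from the base axis. Payload 4.9 kg.
Tool frame: the origin (TCP) lies midway between the tips of the shut fingers; the grasp point (between the pads) lies 19 mm behind it; z points along the fingers, y is the line along which they close (so a half turn about z gives the same grasp; the last joint's range is limited). The gripper opens to 85 mm and grips with 20 to 120 N. Pads are 22 mm wide; open, the fingers measure 114 mm over their backs; the gripper's body (76 mm by 85 mm) begins 54 mm behind the grasp point. The pads swing forward as they close: fully open they stand 13 mm farther back than shut.
Start: joints at [-1.443, 0.053, 1.613, -0, 1.476, -0.119], TCP at [0.153, -0.606, 0.231] pointing down, gripper open.
Joint ranges: [-3.01, 3.01], [-1.01, 2.22], [0.06, 2.58], [-1.02, 4.17], [0.09, 2.62], [-3.14, 3.14]. Speed limits (rad/s): [2.57, 2.57, 3.14, 3.14, 3.14, 3.14].

## Interface

Orientations are given as a unit quaternion [w, x, y, z].
In Python, from plant import state, grab_frame, job_done, cut_out, place_of gives the robot as it stands.
- The arm moves only by the tool jog_arm, never from a script. Its argument "motion" is text: rows parted by semicolons, each of 7 numbers parted by spaces: the opening in per cent of the stroke, from 0 (shut) to 100 (fully open), then the shift along the tool's x, y, z as a fraction of full scale, then the turn, a rotation vector about the tool's x, y, z as a fraction of full scale. A call has exactly 5 rows; each row is the pose to reach, as a shift and turn from the pose commanded when the call began, along the tool's axes at that moment; what a row does not reach only later rows make up. Full scale, the value 1, is 50 cm for a shift and 1.5 rad for a turn. A row lasts 1/8 s, in which the tool goes at most 62.5 mm and 10.7 degrees, less where a joint would pass 70% of its speed; a pose out of reach is approached as far as the arm can. A call with a number of a shift or a turn outside -1 to 1 is refused whole. A call with a gripper value outside its range is refused whole. The fingers move at their own pace and stop on an object; the grip force is fixed at half the most. Time passes only in rows, so rows that repeat a pose let the fingers close, or fill a call up. It gives the time, the measured TCP pose, the force, the opening and the grip force at its end, in the units of the state.
- state(): the state, without advancing time (a new reading comes with each control period).
- grab_frame(name): name is "side" or "top"; returns a dict with "color" (384x512x3 uint8, red, green, blue), "range_z" (384x512 float32, m along the optical axis (not along the pixel's ray), 0 where there is no reading), "intrinsics" (3x3 intrinsics, pixels), "world_from_camera" (4x4, takes a point from camera to world coordinates). Camera axes: x right, y up, looking along -z (the intrinsics and any distortion apply to the point x, -y, -z); pixel columns grow to the right and rows downward; lengths in m; the calibration is good to about 2 mm. A picture is of the moment at which its call begins.
- job_done(): hands the job in; it is judged then, once.
Trained networks look in the newest picture that a camera, given by its name, has taken for a name from the list of things; names that differ only in an ending like _2 or _b are one class to them, and where a whole thing is asked for, a point or a joint stands for the part that bears it (a point fixed in the world has none). Each returns a list of dicts, best first, with "p" (0 to 1); they miss things now and then, are a little off and sometimes report something else, mostly with a low value. They report only what shows in the picture. A call takes as long as a camera call. They do not tell look-alikes from the thing itself.
- cut_out(camera, thing): "pixels" (384x512 bool, what is visible of it).
- place_of(camera, thing): "at" ([x, y, z] in m, in world coordinates, good to about 4 mm: a listed point, or the origin of a listed thing).
The state is a dict: "time": time; "joint_pos": joint angles; "joint_vel": joint speeds; "joint_efforts": joint torques, N m; "tool_pos": TCP position; "tool_rot": TCP orientation; "contact_force": force on the tool from outside, world axes, zero at the start; "ft_torque": the same for the moment, N m; "gripper_width": opening from 0.0 (shut) to 1.0 (fully open); "grasp_force": force on a finger pad.
Only numpy, scipy, OpenCV 4.12 (cv2) and the standard library are available. Lean on these libraries where they do the work, as an engineer would, in place of code of your own. Each camera call takes 0.05 s, during which the arm holds its last target. There are 200 camera calls.

## Working session

There is one attempt and no reset: what is moved stays moved. The work goes in short steps, Python scripts to look and compute and a tool call to move; the robot and the scene stay as the last step left them, time stands still between calls to the robot, and variables do not carry over. Pictures are saved under pics/ and viewed, at most 10 in all, crops included, and the job is handed in when it is done.

Besides the shell and the picture viewer there is one more tool, called by a JSON object that holds its "api" and its "payload". jog_arm: Moves the arm, as the interface text tells. Shift numbers are shares of 50 cm and turn numbers shares of 1.5 rad, none past 1 either way. Its arguments: {"type":"object","properties":{"motion":{"type":"string"}},"required":["motion"]}

```bash
mkdir -p pics
cat > h.py <<'E'
import numpy as np, cv2
from plant import *
def pts(f):
    z=f["range_z"]; K=np.array(f["intrinsics"]); v,u=np.mgrid[:z.shape[0],:z.shape[1]]
    x=(u-K[0,2])/K[0,0]*z; y=(v-K[1,2])/K[1,1]*z
    T=np.array(f["world_from_camera"])
    P=np.stack([x,-y,-z],-1)@T[:3,:3].T+T[:3,3]; P[z==0]=np.nan
    return P
E
python3 - <<'E'
from h import *
s=state(); print(s["time"],s["tool_pos"],s["tool_rot"],s["gripper_width"])
ims=[]
for c in("top","side"):
    f=grab_frame(c); P=pts(f); np.savez(f"{c}.npz",P=P,c=f["color"]); cv2.imwrite(f"pics/{c}0.png",f["color"][...,::-1])
    print(c,np.array(f["world_from_camera"]).round(3).tolist())
    for t in("drive_gear","gearbox","plain_gear","pulley"):
        print(t,[(round(d["p"],2),np.round(d["at"],3).tolist()) for d in place_of(c,t)])
        for d in cut_out(c,t):
            v,u=np.where(d["pixels"]); print("  cut",round(d["p"],2),len(u),u.mean().round(),v.mean().round(),np.nanmedian(P[d["pixels"]],0).round(3), np.median(f["color"][d["pixels"]],0))
E
```

```text
0.0 [ 0.15261207 -0.60543388  0.23005681] [-1.03867468e-03  9.92393408e-01  1.23102574e-01 -1.27307232e-05] 1.000710513083896
top [[0.013, 0.981, -0.195, 0.34], [-1.0, 0.015, 0.008, 0.09], [0.011, 0.195, 0.981, 0.87], [0.0, 0.0, 0.0, 1.0]]
drive_gear [(0.92, [0.516, 0.278, 0.001]), (0.88, [0.364, 0.188, 0.002]), (0.83, [0.473, 0.43, -0.0]), (0.62, [0.658, 0.392, -0.001])]
  cut 0.96 1930 178.0 179.0 [0.515 0.27  0.013] [192. 189. 187.]
  cut 0.96 1816 213.0 249.0 [0.366 0.189 0.012] [35. 90. 46.]
  cut 0.93 1931 105.0 197.0 [0.473 0.421 0.013] [66. 40. 24.]
  cut 0.72 1798 130.0 117.0 [0.652 0.384 0.013] [ 52. 153.  71.]
gearbox [(0.77, [0.493, -0.188, 0.001])]
  cut 0.63 5885 394.0 189.0 [ 0.496 -0.188  0.046] [143. 142. 141.]
  cut 0.61 1765 178.0 179.0 [0.514 0.27  0.013] [192. 191. 188.]
plain_gear [(0.6, [0.49, 0.072, 0.002])]
  cut 0.76 1153 269.0 191.0 [0.491 0.073 0.013] [194. 192. 190.]
pulley [(0.6, [0.639, 0.136, 0.002])]
  cut 0.56 1343 241.0 127.0 [0.632 0.137 0.023] [192. 190. 188.]
side [[-0.958, 0.214, -0.191, 0.294], [-0.287, -0.752, 0.593, 0.781], [-0.017, 0.623, 0.782, 0.94], [0.0, 0.0, 0.0, 1.0]]
drive_gear [(0.97, [0.369, 0.193, -0.002]), (0.87, [0.656, 0.388, -0.002]), (0.78, [0.518, 0.275, 0.0]), (0.73, [0.475, 0.425, 0.0])]
  cut 0.98 1524 158.0 286.0 [0.648 0.397 0.013] [ 17. 147.  57.]
  cut 0.87 1334 230.0 259.0 [0.511 0.283 0.013] [173.  171.  167.5]
  cut 0.87 1384 296.0 247.0 [0.363 0.202 0.013] [17. 90. 36.]
  cut 0.58 1731 226.0 322.0 [0.47  0.435 0.013] [73. 43. 21.]
gearbox [(0.91, [0.497, -0.192, -0.0])]
  cut 0.74 2386 282.0 132.0 [ 0.493 -0.172  0.046] [140. 138. 134.]
plain_gear [(0.69, [0.495, 0.074, 0.001])]
  cut 0.62 684 262.0 200.0 [0.486 0.083 0.013] [165.  163.  159.5]
pulley [(0.94, [0.631, 0.138, -0.001])]
  cut 0.58 862 204.0 206.0 [0.628 0.148 0.023] [179. 178. 174.]
```

View pics/top0.png

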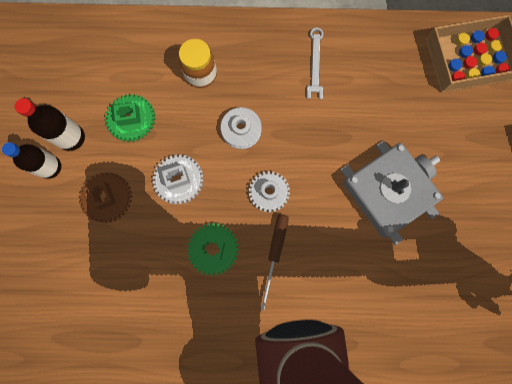

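View pics/side0.png

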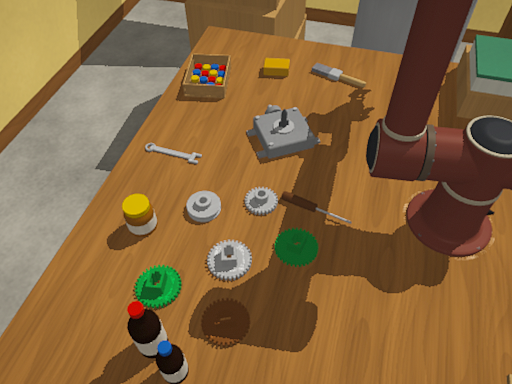

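The candidates for the drive gear in the top image are steel at (178,179), brown (105,197), dark green (213,249) and bright green (130,117). Only the one at (178,179) is bare steel with an oblong boss. The plain gear is at (269,190), the pulley at (241,128) and the gearbox at (394,189).

Run:
```python
from h import *
A=np.load("top.npz");B=np.load("side.npz")
c=A["c"][...,::-1]
def up(r,k): return cv2.resize(r,None,fx=k,fy=k,interpolation=cv2.INTER_CUBIC)
cv2.imwrite("pics/crop.png",np.hstack([up(c[144:214,143:213],5.6),up(c[144:244,344:444],3.92)]))
def rect(Q,n):
    r=cv2.minAreaRect((Q[:,:2]*1000).astype(np.float32)); print(n,len(Q),"c",np.round(r[0],1),"size",np.round(r[1],1),"ang",round(r[2],1))
for n,D in(("top",A),("side",B)):
    P=D["P"].reshape(-1,3); P=P[~np.isnan(P[:,0])]
    def sel(x,y,r,a,b): return P[(np.hypot(P[:,0]-x,P[:,1]-y)<r)&(P[:,2]>a)&(P[:,2]<b)]
    rect(sel(.517,.276,.045,.041,.05),n+" boss")
    rect(sel(.517,.276,.075,.008,.018),n+" disc")
    rect(sel(.495,-.19,.09,.038,.052),n+" box")
    rect(sel(.495,-.19,.03,.066,.073),n+" keys")
    rect(sel(.495,-.19,.03,.09,.13),n+" shaft")
    Q=sel(.495,-.19,.03,.066,.073)
    if len(Q): print((Q*1000).round(0)[:40].tolist())
    Q=sel(.495,-.19,.03,.105,.125); print((Q*1000).round(0)[:20].tolist())
```

```text
top boss 236 c [518.8 273. ] size [37.2 46.1] ang 19.8
top disc 1366 c [518.3 272.7] size [108.9 107.6] ang 44.3
top box 4553 c [ 501.5 -195.9] size [149.7 161.8] ang 35.0
top keys 35 c [ 496.4 -188.8] size [30.9 11.7] ang 35.0
top shaft 75 c [ 496.8 -190.8] size [16.7 13.8] ang 72.4
[[512.0, -185.0, 68.0], [509.0, -180.0, 70.0], [509.0, -183.0, 69.0], [509.0, -184.0, 71.0], [509.0, -187.0, 70.0], [508.0, -181.0, 67.0], [507.0, -182.0, 70.0], [507.0, -184.0, 70.0], [507.0, -186.0, 70.0], [506.0, -183.0, 66.0], [505.0, -185.0, 69.0], [505.0, -186.0, 71.0], [504.0, -185.0, 67.0], [500.0, -183.0, 67.0], [498.0, -183.0, 72.0], [497.0, -183.0, 67.0], [497.0, -184.0, 70.0], [495.0, -184.0, 70.0], [493.0, -185.0, 67.0], [492.0, -185.0, 72.0], [491.0, -186.0, 70.0], [491.0, -187.0, 71.0], [491.0, -190.0, 70.0], [490.0, -191.0, 73.0], [491.0, -196.0, 70.0], [491.0, -198.0, 70.0], [489.0, -194.0, 69.0], [489.0, -195.0, 70.0], [489.0, -198.0, 70.0], [489.0, -200.0, 70.0], [487.0, -196.0, 68.0], [487.0, -198.0, 69.0], [487.0, -200.0, 70.0], [487.0, -202.0, 68.0], [485.0, -198.0, 67.0]]
[[504.0, 
[... 883 characters left out ...]
, -183.0, 71.0], [505.0, -185.0, 70.0], [502.0, -185.0, 70.0], [490.0, -187.0, 72.0], [488.0, -189.0, 70.0], [483.0, -194.0, 67.0], [507.0, -178.0, 72.0], [504.0, -181.0, 70.0], [502.0, -185.0, 67.0], [499.0, -187.0, 66.0], [496.0, -184.0, 69.0], [493.0, -185.0, 69.0], [490.0, -185.0, 69.0], [488.0, -189.0, 67.0]]
[[497.0, -195.0, 113.0], [494.0, -194.0, 115.0], [497.0, -192.0, 112.0], [494.0, -193.0, 112.0], [499.0, -190.0, 110.0], [496.0, -191.0, 109.0], [492.0, -187.0, 113.0], [490.0, -192.0, 110.0], [498.0, -185.0, 110.0], [496.0, -189.0, 107.0], [493.0, -190.0, 107.0], [490.0, -191.0, 106.0], [501.0, -186.0, 105.0], [497.0, -182.0, 109.0], [489.0, -188.0, 106.0], [487.0, -180.0, 105.0]]
```

View pics/crop.png

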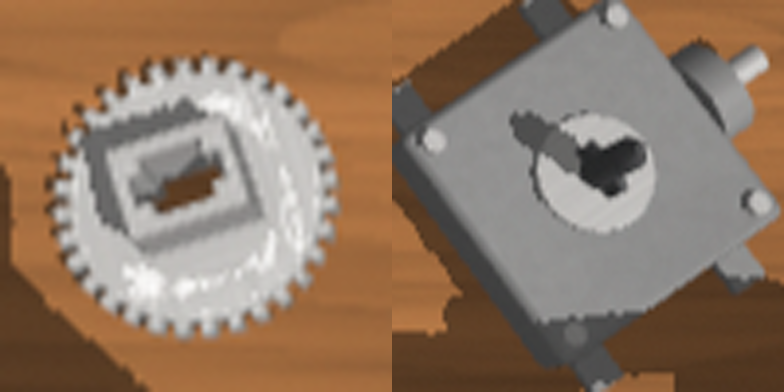

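The crop shows the steel gear with an oblong, keyed boss, its long axis at about 109.5° in the world frame. The gearbox shaft's keys lie at about 35°, so the steel gear at (178,179) is the right one. Next I write a helper that converts world targets to jog units.

```bash
cat > go.py <<'E'
# usage: go.py x y z yaw_x_deg  -> shift/turn fractions from measured pose
import sys
from h import *
from scipy.spatial.transform import Rotation as R
s=state(); w,x,y,z=s["tool_rot"]; C=R.from_quat([x,y,z,w]); t=np.array(sys.argv[1:5],float); a=np.radians(t[3])
T=R.from_matrix(np.array([[np.cos(a),np.sin(a),0],[np.sin(a),-np.cos(a),0],[0,0,-1]]))
X=C.as_matrix()[:,0]
print("t",round(s["time"],2),"pos",np.round(s["tool_pos"],4),"yaw",round(np.degrees(np.arctan2(X[1],X[0])),2),"F",np.round(s["contact_force"],1),"w",round(s["gripper_width"],3),"g",round(s["grasp_force"],1))
print("shift",np.round(C.inv().apply(t[:3]-s["tool_pos"])/.5,4),"turn",np.round((C.inv()*T).as_rotvec()/1.5,4))
E
python3 go.py .36 -.40 .23 60
```

```text
t 0.9 pos [ 0.1527 -0.6061  0.2313] yaw 14.14 F [-0.6 -0.  -0.3] w 1.0 g 0.0
shift [ 0.5027 -0.2983  0.0026] turn [ 0.      0.     -0.5336]
```

{"api": "jog_arm", "payload": {"motion": "100 0.1 -0.06 0 0 0 -0.107; 100 0.2 -0.12 0 0 0 -0.213; 100 0.3 -0.18 0 0 0 -0.32; 100 0.4 -0.24 0 0 0 -0.427; 100 0.5 -0.3 0 0 0 -0.534"}}

```text
time: 1.52
tool_pos: [0.3596, -0.3981, 0.2316]
tool_rot: [0.0, 0.865, 0.502, 0.0]
contact_force: [0.1, -0.5, 0.2]
gripper_width: 1.005
grasp_force: 0.0
```

```bash
python3 go.py .5 -.13 .23 109.5
```

```text
t 1.52 pos [ 0.3596 -0.3981  0.2316] yaw 60.32 F [ 0.1 -0.5  0.2] w 1.005 g 0.0
shift [ 0.605  -0.0215  0.003 ] turn [ 4.000e-04  4.000e-04 -5.722e-01]
```

{"api": "jog_arm", "payload": {"motion": "100 0.121 -0.004 0 0 0 -0.115; 100 0.242 -0.009 0 0 0 -0.23; 100 0.363 -0.013 0 0 0 -0.344; 100 0.484 -0.017 0 0 0 -0.459; 100 0.605 -0.0215 0.003 0 0 -0.572"}}

```text
time: 2.15
tool_pos: [0.5011, -0.1303, 0.2303]
tool_rot: [0.001, 0.577, 0.817, 0.0]
contact_force: [0.0, -0.4, 0.9]
gripper_width: 1.001
grasp_force: 0.0
```

```bash
python3 go.py .517 .15 .18 109.5
```

```text
t 2.15 pos [ 0.5011 -0.1303  0.2303] yaw 109.51 F [ 0.  -0.4  0.9] w 1.001 g 0.0
shift [0.5178 0.2172 0.1004] turn [0.0007 0.0007 0.0002]
```

{"api": "jog_arm", "payload": {"motion": "100 0.104 0.043 0.02 0 0 0; 100 0.207 0.087 0.04 0 0 0; 100 0.311 0.13 0.06 0 0 0; 100 0.414 0.174 0.08 0 0 0; 100 0.518 0.217 0.1 0 0 0"}}

```text
time: 2.78
tool_pos: [0.5176, 0.1501, 0.1799]
tool_rot: [0.0, 0.579, 0.815, 0.0]
contact_force: [1.4, -0.6, 1.0]
gripper_width: 1.0
grasp_force: 0.0
```

```bash
python3 go.py .517 .273 .09 109.5
```

```text
t 2.77 pos [0.5176 0.1501 0.1799] yaw 109.2 F [ 1.4 -0.6  1. ] w 1.0 g 0.0
shift [0.2326 0.0796 0.1797] turn [ 0.0007  0.0002 -0.0035]
```

{"api": "jog_arm", "payload": {"motion": "100 0.08 0.027 0.03 0 0 0; 100 0.16 0.053 0.08 0 0 -0.0035; 100 0.2326 0.08 0.14 0 0 -0.0035; 100 0.2326 0.08 0.18 0 0 -0.0035; 100 0.2326 0.08 0.18 0 0 -0.0035"}}

```text
time: 3.4
tool_pos: [0.5156, 0.2703, 0.0876]
tool_rot: [-0.001, 0.577, 0.817, -0.002]
contact_force: [0.1, 0.1, 0.5]
gripper_width: 1.002
grasp_force: 0.0
```

```bash
python3 go.py .517 .273 .013 109.5
```

```text
t 3.4 pos [0.5156 0.2703 0.0876] yaw 109.51 F [0.1 0.1 0.5] w 1.002 g 0.0
shift [0.0043 0.0051 0.1492] turn [-0.003   0.0003  0.0001]
```

{"api": "jog_arm", "payload": {"motion": "100 0.002 0.002 0.06 0 0 0; 100 0.002 0.002 0.11 0 0 0; 100 0.002 0.002 0.149 0 0 0; 100 0.002 0.002 0.149 0 0 0; 100 0.002 0.002 0.149 0 0 0"}}

```text
time: 4.03
tool_pos: [0.5188, 0.2725, 0.0166]
tool_rot: [0.001, 0.577, 0.816, 0.001]
contact_force: [1.0, 0.0, -0.0]
gripper_width: 1.002
grasp_force: 0.0
```

```bash
python3 go.py .517 .273 .013 109.5
python3 - <<'E'
from h import *
f=grab_frame("side"); c=f["color"][...,::-1]
cv2.imwrite("pics/g1.png",cv2.resize(c[170:310,150:310],None,fx=4,fy=4))
E
```

```text
t 4.03 pos [0.5188 0.2725 0.0166] yaw 109.47 F [ 1.  0. -0.] w 1.002 g 0.0
shift [ 0.0022 -0.003   0.0073] turn [ 0.0014 -0.     -0.0004]
```

View pics/g1.png

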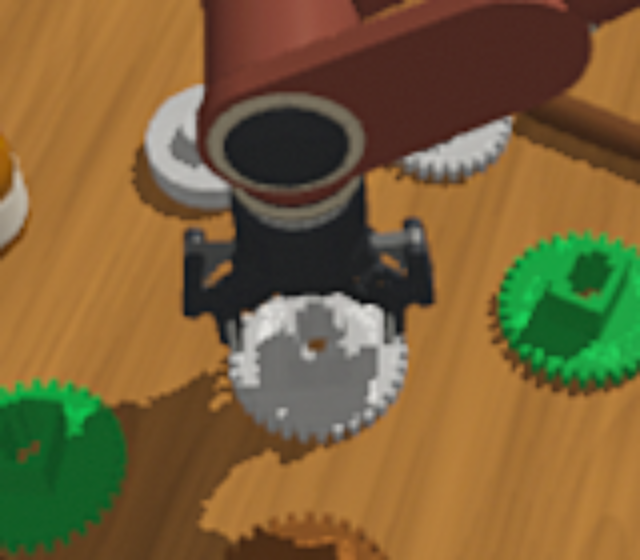

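The fingers straddle the steel gear's boss (around crop (315,330)), so I close on it.

{"api": "jog_arm", "payload": {"motion": "40 0 0 0.004 0 0 0; 20 0 0 0.004 0 0 0; 0 0 0 0.004 0 0 0; 0 0 0 0.004 0 0 0; 0 0 0 0.004 0 0 0"}}

```text
time: 4.7
tool_pos: [0.5179, 0.2726, 0.0137]
tool_rot: [0.0, 0.577, 0.817, 0.0]
contact_force: [-0.4, -0.7, 3.6]
gripper_width: 0.416
grasp_force: 63.8
```

{"api": "jog_arm", "payload": {"motion": "0 0 0 0 0 0 0; 0 0 0 -0.02 0 0 0; 0 0 0 -0.06 0 0 0; 0 0 0 -0.1 0 0 0; 0 0 0 -0.14 0 0 0"}}

```text
time: 5.32
tool_pos: [0.518, 0.2725, 0.0852]
tool_rot: [0.0, 0.577, 0.817, 0.0]
contact_force: [0.1, -0.3, -6.5]
gripper_width: 0.412
grasp_force: 62.4
```

```bash
python3 go.py .517 .2 .18 109.5
```

```text
t 5.33 pos [0.518  0.2725 0.0852] yaw 109.49 F [ 0.1 -0.3 -6.5] w 0.412 g 62.4
shift [-0.1361 -0.05   -0.1897] turn [ 0.0008 -0.     -0.0001]
```

{"api": "jog_arm", "payload": {"motion": "0 0 0 -0.08 0 0 0; 0 -0.05 -0.02 -0.15 0 0 0.05; 0 -0.136 -0.05 -0.19 0 0 0.15; 0 -0.25 -0.09 -0.19 0 0 0.26; 0 -0.365 -0.13 -0.19 0 0 0.37"}}

```text
time: 5.95
tool_pos: [0.5175, 0.0773, 0.1804]
tool_rot: [0.001, 0.78, 0.626, 0.001]
contact_force: [1.3, -0.9, -6.6]
gripper_width: 0.407
grasp_force: 62.7
```

```bash
python3 go.py .51 -.14 .18 35
```

```text
t 5.95 pos [0.5175 0.0773 0.1804] yaw 77.45 F [ 1.3 -0.9 -6.6] w 0.407 g 62.7
shift [-0.4274  0.0798  0.0007] turn [ 0.0018 -0.0011  0.4939]
```

{"api": "jog_arm", "payload": {"motion": "0 -0.1 0.018 0 0 0 0.11; 0 -0.2 0.037 0 0 0 0.22; 0 -0.3 0.056 0 0 0 0.33; 0 -0.38 0.071 0 0 0 0.43; 0 -0.4274 0.08 0 0 0 0.494"}}

```text
time: 6.58
tool_pos: [0.5107, -0.1407, 0.1797]
tool_rot: [0.001, 0.954, 0.3, 0.001]
contact_force: [0.7, 0.9, -6.6]
gripper_width: 0.411
grasp_force: 62.6
```

```bash
python3 go.py .4955 -.1895 .18 35
python3 - <<'E'
from h import *
s=state(); p=s["tool_pos"]
for n in("top","side"):
    f=grab_frame(n); P=pts(f); np.savez(n+"2.npz",P=P,c=f["color"]); c=f["color"][...,::-1]
    print(n,[(round(d["p"],2),np.round(d["at"],3).tolist()) for d in place_of(n,"drive_gear")])
    P=P.reshape(-1,3); Q=P[(np.hypot(P[:,0]-p[0],P[:,1]-p[1])<.07)&(abs(P[:,2]-.178)<.007)]
    r=cv2.minAreaRect((Q[:,:2]*1000).astype(np.float32)); print(len(Q),r)
    if len(Q)>20:
        (m,rad)=cv2.minEnclosingCircle((Q[:,:2]*1000).astype(np.float32)); print("circ",m,rad)
        A=np.c_[Q[:,:2]-p[:2],np.ones(len(Q))]; print("plane",np.linalg.lstsq(A,Q[:,2],rcond=None)[0])
    T=np.array(f["world_from_camera"]); q=T[:3,:3].T@(p-T[:3,3]); K=f["intrinsics"]; u=int(K[0][2]+K[0][0]*q[0]/-q[2]); v=int(K[1][2]-K[1][1]*q[1]/-q[2])
    u=np.clip(u,60,451);v=np.clip(v,60,323); cv2.imwrite(f"pics/{n}2.png",cv2.resize(c[v-60:v+60,u-60:u+60],None,fx=3.2,fy=3.2))
cv2.imwrite("pics/two.png",np.hstack([cv2.imread("pics/top2.png"),cv2.imread("pics/side2.png")]))
E
```

```text
t 6.58 pos [ 0.5107 -0.1407  0.1797] yaw 34.93 F [ 0.7  0.9 -6.6] w 0.411 g 62.6
shift [-0.0808  0.0627 -0.0005] turn [ 0.0011 -0.0004 -0.0009]
top [(0.88, [0.362, 0.189, 0.003]), (0.77, [0.511, -0.136, 0.165]), (0.61, [0.473, 0.429, -0.004]), (0.61, [0.656, 0.39, 0.0])]
936 ((522.9909057617188, -112.06324005126953), (51.133399963378906, 107.08810424804688), 70.97434997558594)
circ (516.7710571289062, -130.10084533691406) 53.544307708740234
plane [ 0.0008696  -0.0125491   0.17837553]
side [(0.85, [0.477, 0.427, 0.001]), (0.83, [0.369, 0.193, -0.0]), (0.76, [0.656, 0.388, 0.001]), (0.74, [0.513, -0.135, 0.165])]
571 ((510.3114318847656, -133.98861694335938), (109.06534576416016, 98.8378677368164), 5.362268447875977)
circ (511.3922424316406, -140.38916015625) 56.505462646484375
plane [ 0.00905896 -0.01930105  0.17848496]
```

View pics/two.png

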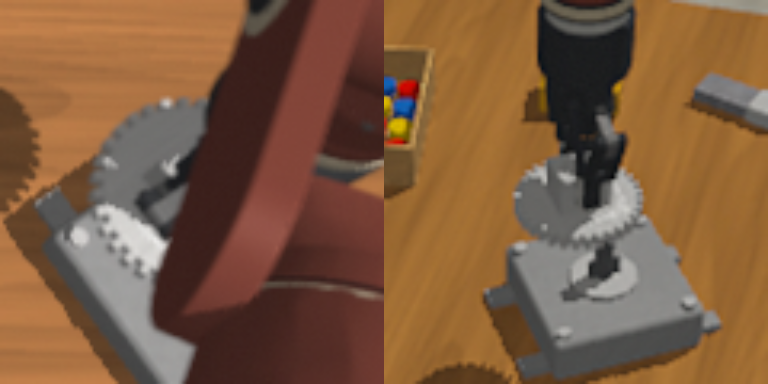

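The gear is held level. The side view fits its centre at (511,-140) mm, on the tool axis, and the shaft is clear below it. I centre over the shaft and start lowering.

{"api": "jog_arm", "payload": {"motion": "0 -0.04 0.031 0 0 0 0; 0 -0.0808 0.0627 0 0 0 0; 0 -0.0808 0.0627 0.03 0 0 0; 0 -0.0808 0.0627 0.06 0 0 0; 0 -0.0808 0.0627 0.08 0 0 0"}}

```text
time: 7.4
tool_pos: [0.4953, -0.1861, 0.1363]
tool_rot: [-0.001, 0.953, 0.303, -0.001]
contact_force: [0.4, 1.3, -6.9]
gripper_width: 0.412
grasp_force: 62.8
```

```bash
python3 go.py .4957 -.1893 .09 35
python3 - <<'E'
from h import *
for n in("side",):
    f=grab_frame(n);c=f["color"][...,::-1]
    cv2.imwrite("pics/s3.png",cv2.resize(c[60:180,220:340],None,fx=4,fy=4))
E
```

```text
t 7.4 pos [ 0.4953 -0.1861  0.1363] yaw 35.32 F [ 0.4  1.3 -6.9] w 0.412 g 62.8
shift [-0.003   0.006   0.0926] turn [-0.0018  0.0006  0.0038]
```

View pics/s3.png

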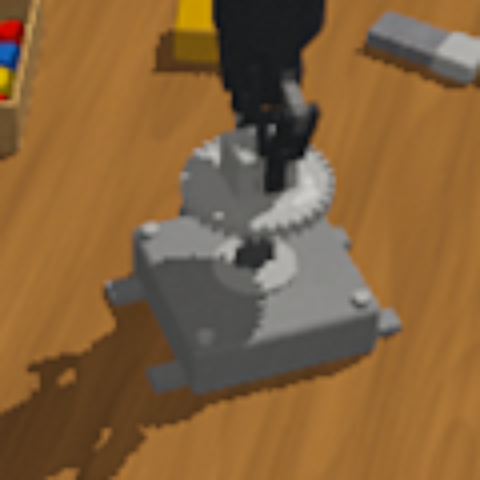

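The gear hangs over the shaft, level. I correct xy by 3 mm and lower over the taper.

{"api": "jog_arm", "payload": {"motion": "0 -0.003 0.006 0 0 0 0; 0 -0.003 0.006 0.01 0 0 0; 0 -0.003 0.006 0.02 0 0 0; 0 -0.003 0.006 0.032 0 0 0; 0 -0.003 0.006 0.044 0 0 0"}}

```text
time: 8.07
tool_pos: [0.4964, -0.1908, 0.1158]
tool_rot: [-0.0, 0.953, 0.303, -0.0]
contact_force: [0.4, 0.4, -5.7]
gripper_width: 0.412
grasp_force: 62.6
```

```bash
python3 go.py .4957 -.1893 .09 35
```

```text
t 8.07 pos [ 0.4964 -0.1908  0.1158] yaw 35.24 F [ 0.4  0.4 -5.7] w 0.412 g 62.6
shift [ 0.0005 -0.0032  0.0517] turn [-0.0001  0.      0.0028]
```

{"api": "jog_arm", "payload": {"motion": "0 0 -0.001 0.01 0 0 0.002; 0 0 -0.002 0.02 0 0 0.002; 0 0 -0.002 0.03 0 0 0.002; 0 0 -0.002 0.04 0 0 0.002; 0 0 -0.002 0.05 0 0 0.002"}}

```text
time: 8.7
tool_pos: [0.496, -0.19, 0.091]
tool_rot: [0.0, 0.954, 0.301, 0.0]
contact_force: [0.3, -0.4, -6.4]
gripper_width: 0.413
grasp_force: 62.6
```

```bash
python3 go.py .4957 -.1893 .066 35
```

```text
t 8.7 pos [ 0.496 -0.19   0.091] yaw 35.07 F [ 0.3 -0.4 -6.4] w 0.413 g 62.6
shift [ 0.0004 -0.0015  0.0501] turn [ 0.0001 -0.      0.0008]
```

Still free, so I go slowly past the key tops (underside 77 → 67 mm).

{"api": "jog_arm", "payload": {"motion": "0 0 -0.001 0.006 0 0 0; 0 0 -0.001 0.011 0 0 0; 0 0 -0.001 0.015 0 0 0; 0 0 -0.001 0.019 0 0 0; 0 0 -0.001 0.023 0 0 0"}}

```text
time: 9.32
tool_pos: [0.4957, -0.1896, 0.0798]
tool_rot: [0.0, 0.954, 0.301, 0.0]
contact_force: [-1.0, -0.1, -6.4]
gripper_width: 0.409
grasp_force: 62.6
```

No contact below the key tops, so the keyways are engaged. I lower to about 2 mm above the flange.

{"api": "jog_arm", "payload": {"motion": "0 0 0 0.006 0 0 0; 0 0 0 0.012 0 0 0; 0 0 0 0.018 0 0 0; 0 0 0 0.023 0 0 0; 0 0 0 0.026 0 0 0"}}

```text
time: 9.95
tool_pos: [0.4955, -0.1895, 0.0666]
tool_rot: [-0.0, 0.954, 0.301, -0.0]
contact_force: [0.4, 0.2, -6.8]
gripper_width: 0.412
grasp_force: 62.6
```

{"api": "jog_arm", "payload": {"motion": "0 0 0 0.002 0 0 0; 0 0 0 0.003 0 0 0; 0 0 0 0.004 0 0 0; 0 0 0 0.005 0 0 0; 0 0 0 0.005 0 0 0"}}

```text
time: 10.58
tool_pos: [0.4956, -0.1896, 0.0643]
tool_rot: [-0.0, 0.954, 0.301, -0.0]
contact_force: [-0.9, 0.5, -6.4]
gripper_width: 0.408
grasp_force: 62.6
```

{"api": "jog_arm", "payload": {"motion": "60 0 0 0 0 0 0; 75 0 0 0 0 0 0; 90 0 0 0 0 0 0; 100 0 0 0 0 0 0; 100 0 0 0 0 0 0"}}

```text
time: 11.2
tool_pos: [0.4957, -0.1896, 0.0644]
tool_rot: [0.0, 0.954, 0.301, 0.0]
contact_force: [0.3, -0.1, -0.4]
gripper_width: 0.998
grasp_force: 0.0
```

{"api": "jog_arm", "payload": {"motion": "100 0 0 -0.03 0 0 0; 100 0 0 -0.08 0 0 0; 100 0 0 -0.16 0 0 0; 100 0 0 -0.26 0 0 0; 100 0 0 -0.34 0 0 0"}}

```text
time: 11.82
tool_pos: [0.496, -0.1898, 0.2379]
tool_rot: [0.001, 0.954, 0.301, 0.001]
contact_force: [0.8, 0.4, -0.3]
gripper_width: 1.0
grasp_force: 0.0
```

{"api": "jog_arm", "payload": {"motion": "100 -0.08 0.08 0 0 0 0; 100 -0.16 0.16 0 0 0 0; 100 -0.24 0.24 0 0 0 0; 100 -0.3 0.32 0 0 0 0; 100 -0.3 0.34 0 0 0 0"}}

```text
time: 12.45
tool_pos: [0.4697, -0.4178, 0.2353]
tool_rot: [0.001, 0.954, 0.3, 0.0]
contact_force: [0.7, 1.1, -0.5]
gripper_width: 1.002
grasp_force: 0.0
```

Run:
```python
from h import *
s=state(); print(s["time"],s["tool_pos"],s["contact_force"])
ims=[]
for n in("top","side"):
    f=grab_frame(n); P=pts(f); c=f["color"][...,::-1]
    print(n,[(round(d["p"],2),np.round(d["at"],3).tolist()) for d in place_of(n,"drive_gear")])
    P=P.reshape(-1,3); d=np.hypot(P[:,0]-.4957,P[:,1]+.1895)
    for a,b,r0,nm in((.0575,.069,.058,"disc"),(.09,.1,.03,"boss")):
        Q=P[(d<r0)&(P[:,2]>a)&(P[:,2]<b)]
        if len(Q)>10:
            r=cv2.minAreaRect((Q[:,:2]*1000).astype(np.float32)); print(nm,len(Q),"z",np.median(Q[:,2]).round(4),np.round(r[0],1),np.round(r[1],1),round(r[2],1))
    ims.append(cv2.resize(c[129:249,334:454] if n=="top" else c[75:195,220:340],None,fx=3.3,fy=3.3))
cv2.imwrite("pics/end.png",np.hstack(ims))
```

```text
12.45 [ 0.46971594 -0.41775971  0.23525388] [ 0.65922927  1.06267641 -0.46638248]
top [(0.97, [0.474, 0.428, -0.003]), (0.83, [0.494, -0.183, 0.052]), (0.74, [0.366, 0.187, 0.001]), (0.68, [0.658, 0.392, -0.002])]
disc 1539 z 0.0623 [ 498.3 -188.2] [108.9 107.9] 89.4
boss 292 z 0.095 [ 498.5 -188.9] [45.8 37.9] 34.9
side [(0.9, [0.37, 0.192, -0.002]), (0.71, [0.656, 0.391, -0.001]), (0.65, [0.495, -0.187, 0.05])]
disc 482 z 0.0626 [ 495.2 -185.7] [108.4 106.7] 3.6
boss 123 z 0.0953 [ 495.  -187.9] [46.5 39.6] 34.2
```

View pics/end.png

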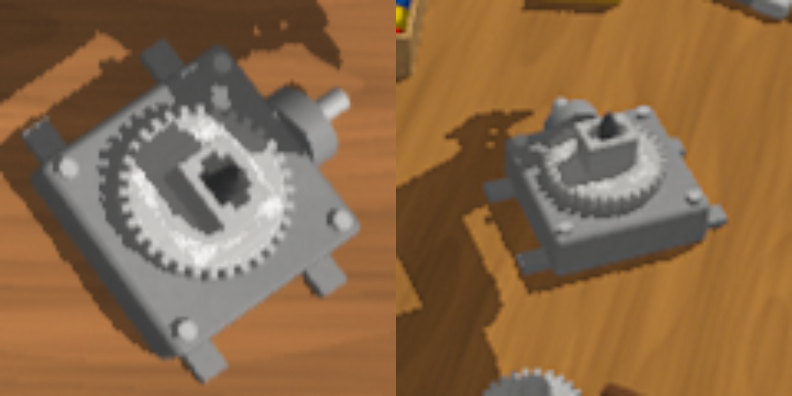

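The gear sits flat. Its disc top is at 62.3 mm and boss top at 95 mm, which puts the underside at 50 mm. The boss is at 35°, in line with the keys, and the gear is centred and released.

```bash
python3 -c "
from plant import *
print(job_done())"
```

```text
the job is handed in; nothing more can be done
None
```

The drive gear is on the gearbox shaft, boss up with its keyways over the keys, flat on the flange and released; I left the plain gear and pulley where they lay and handed the job in, though the hand-in returned no verdict.

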